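# Put the inlet-service tools back on their shadow tiles

### The arm

A 7-joint arm with a two-finger parallel gripper is mounted at the origin on the work surface. World frame = base frame: x ahead of the robot, y to its left, z up, the work surface at z = 0. Lengths are in m, angles in rad, forces in N, time in s.
With the tool pointing down it reaches from about 0.425 to 0.925 m from the base axis. Payload 6.8 kg.
Tool frame: the origin (TCP) lies at the very end of the fingers, on their centre line; the grasp point (between the pads) lies arm.grip_point_offset behind it (arm.grip_point_offset is the distance from the TCP to the grasp point, in m); y points along the fingers, z is the direction in which the jaws open and shut, and the axes are right-handed (so a half turn about y gives the same grasp; the last joint's range is limited). The gripper opens to 88 mm and grips with 3 to 60 N. Pads are 20 mm wide; open, the fingers measure 115 mm over their backs; the gripper's body (75 mm by 178 mm) begins 61 mm behind the grasp point.
Start: joints at [-1.444, 0.477, 0.022, 1.555, -0.011, 1.109, -0.083], TCP at [0.157, 0.656, 0.223] pointing down, gripper open.
Joint ranges: [-2.96, 2.96], [-0.34, 2.1], [-1.41, 1.46], [0.24, 2.44], [-1.37, 4.51], [0.17, 1.92], [-2.96, 2.96]. Speed limits (rad/s): [2.39, 2.39, 3.14, 3.14, 3.14, 3.14, 3.14].

### API

Orientations are given as a unit quaternion [x, y, z, w].
In Python, from workcell import arm gives the robot as it stands. The module is installed in compiled form; this text tells all that it offers. Calls block until the motion is done:
- arm.reach(position, orientation): joint-space move of the TCP to a pose.
- arm.move_linear(position, attitude=None, feed=0.15, f_stop=None): straight line of the TCP; attitude=None keeps the orientation; feed is the mean speed in m/s. With f_stop (N) it stops when the force on the tool has changed by that much, and returns True; else False.
- arm.movej(angles): joint-space move.
- arm.set_gripper(opening, effort=None): finger opening in m; effort is the grip in N (None keeps the last); returns when the fingers have stopped.
- arm.dwell(seconds).
- arm.ik(position, orientation): joint angles nearest the present ones, or None.
- arm.camera(name): name is "side" or "top" or "wrist"; returns the picture (400x640x3 uint8, blue, green, red); there is no depth.
- arm.camera_info(name): a dict with "camera_matrix" (3x3 intrinsics, pixels), "eye" and "orientation" of the camera in the world; the wrist camera has in their place "T_tool_cam" (4x4, takes a point from camera to tool coordinates, whose origin is the TCP and whose axes are the tool frame's). Camera axes: x right, y down, z forward; pixel columns grow to the right and rows downward; lengths in m; the calibration is good to about 2 mm. A picture is of the moment at which its call begins: read the wrist's pose just before it. camera_info takes no time and is no camera call.
A pose or a line that the arm cannot do raises arm.IKError and nothing moves.
- arm.hand_in(): hands the job in, once; it reports no verdict.
Readings, each from a call of its own:
- arm.current_clock(): time.
- arm.current_qpos(): joint angles.
- arm.current_qd(): joint speeds.
- arm.current_effort(): joint torques, N m.
- arm.current_tool_pos(): TCP position.
- arm.current_eef_rot(): TCP orientation.
- arm.current_contact_force(): force on the tool from outside, world axes, zero at the start.
- arm.current_moment(): the same for the moment, N m.
- arm.current_gripper_width(): finger opening in m.
Only numpy, scipy, OpenCV 4.12 (cv2) and the standard library are available. Lean on these libraries where they do the work, as an engineer would, in place of code of your own. Each camera call takes 0.05 s, during which the arm holds its last target. There are 200 camera calls.

### The job

Put the four service tools back on their shadow tiles: lay the cap crimper, the adjustable spanner, the T-handle wrench and the stand loupe each flat on the tile that carries its silhouette, squarely over the outline and pointing the same way as the drawn shape. Do not tip over or push aside the glass flask and the brown bottle that stand at the ends of the row of tiles.

Things in the scene. Friction and masses are not known exactly. Their poses are not given: they have to be found in the camera images.
- crimper_grip (a point): Hand crimper for vial caps lying on its side, 168 mm long: two grey handles at the tail, an aluminium pivot block, a steel head 26 mm thick set crosswise at the front, jutting out to -y. Point: centre of the block, half-way up (9 mm above its underside), 53 mm behind the front end; grip here, near the balance point. Block 42 mm wide (y), 50 long, 18 thick. x: handles to head, z up. 260 g.
- spanner_grip (a point): Adjustable spanner of bare steel lying flat: 170 mm long, 12 mm thick, handle 20 mm wide, head 46 mm wide with two jaws. Point: on the handle at the balance point, half-way up (6 mm above its underside), 100 mm ahead of the tail; grip here across the 20 mm width (along y). x: tail to jaws, z up. 190 g.
- twrench_grip (a point): T-handle wrench of steel lying flat, 138 mm long: a grey cross handle 80 mm long and 20 mm in diameter, a round shaft 12 mm in diameter, a socket 20 mm in diameter. Point: on the shaft's axis, 42 mm from the axis of the cross handle, 10 mm above its underside; grip here across the shaft (along y). x: cross handle to socket, z up. 220 g.
- loupe_grip (a point): Stand loupe: an upright aluminium cylinder 38 mm in diameter (35 mm at its waist) and 34 mm tall, lens on top. Point: its centre, half-way up (17 mm above its underside). z up; it is round, its yaw does not matter. 70 g.
- crimper_tile_hole (a point): Grey foam shadow tile fixed flat on the bench, 210 x 100 x 8 mm thick, with the silhouette of the crimper in black. Point: centre of the drawn 11 mm lift-out hole, on the top face, mid-width, 12 mm from a short edge. x: from the hole along the tile, z up. In its silhouette (5 mm larger all round) the crimper has its listed point at x 133 mm, y 0, z 9 mm from this point, its x axis along this x.
- spanner_tile_hole (a point): Grey foam shadow tile fixed flat on the bench, 210 x 100 x 8 mm thick, with the silhouette of the adjustable spanner in black. Point: centre of the drawn 11 mm lift-out hole, on the top face, mid-width, 12 mm from a short edge. x: from the hole along the tile, z up. In its silhouette (5 mm larger all round) the spanner has its listed point at x 115 mm, y 0, z 6 mm from this point, its x axis along this x.
- twrench_tile_hole (a point): Grey foam shadow tile fixed flat on the bench, 210 x 100 x 8 mm thick, with the silhouette of the T-handle wrench in black. Point: centre of the drawn 11 mm lift-out hole, on the top face, mid-width, 12 mm from a short edge. x: from the hole along the tile, z up. In its silhouette (5 mm larger all round) the wrench has its listed point at x 80 mm, y 0, z 10 mm from this point, its x axis along this x.
- loupe_tile_hole (a point): Grey foam shadow tile fixed flat on the bench, 210 x 100 x 8 mm thick, with a round silhouette 48 mm across in black. Point: centre of the drawn 11 mm lift-out hole, on the top face, mid-width, 12 mm from a short edge. x: from the hole along the tile, z up. Standing in it, the loupe has its listed point at x 93 mm, y 0, z 17 mm from this point.
- flask_mid (a point): Stoppered empty glass volumetric flask standing upright on the bench beyond the left end of the row of tiles, 172 mm tall, bulb 61 mm in diameter, neck 15 mm. The listed point is on its axis 85 mm above the bench. It is to be left alone.
- amber_mid (a point): Brown glass bottle with a black cap standing upright on the bench beyond the right end of the row of tiles, 125 mm tall, 60 mm in diameter. The listed point is on its axis 62 mm above the bench. It is to be left alone.
There are look-alikes about, which are no part of the job. Leave any green look-alike of the part that bears crimper_tile_hole alone.

How it is judged:
By the outcome, as a careful person would: the job done as asked, in the order asked, and still so for the second after the job is handed in, with the robot touching nothing.
It also fails if it takes over 120 s, if anything falls off the work surface, if the arm or the gripper's body presses on something with over 40 N, if the wrist force passes 120 N, or if a joint passes its speed limit or range.

## Working session

There is one attempt and no reset: what is moved stays moved. The work goes in short steps, each a Python script; the robot and the scene stay as the last script left them, time stands still between calls to the robot, and variables do not carry over. Pictures are saved under pics/ and viewed, about 12 in all and at most 16, crops included, and the job is handed in when it is done.

```bash
mkdir -p pics
python3 - <<'E'
from workcell import arm
import cv2
for n in("top","side"):
    cv2.imwrite(f"pics/{n}0.png",arm.camera(n)); print(n,arm.camera_info(n))
print(arm.camera_info("wrist"),arm.grip_point_offset,arm.current_tool_pos(),arm.current_eef_rot(),arm.current_clock())
E
```

```text
top {'camera_matrix': array([[460.31256579,   0.        , 322.32993769],
       [  0.        , 460.31256579, 199.35181367],
       [  0.        ,   0.        ,   1.        ]]), 'eye': array([ 0.17978399, -0.06222691,  1.66328739]), 'orientation': array([ 0.73068322, -0.67441797,  0.07273654, -0.07727759])}
side {'camera_matrix': array([[418.34694371,   0.        , 316.22768267],
       [  0.        , 418.34694371, 202.54149833],
       [  0.        ,   0.        ,   1.        ]]), 'eye': array([-0.05903632, -0.89602004,  0.71500903]), 'orientation': array([ 0.83056047, -0.27050671,  0.14053743, -0.46609511])}
{'camera_matrix': array([[279.76210889,   0.        , 321.73115776],
       [  0.        , 279.76210889, 202.97527352],
       [  0.        ,   0.        ,   1.        ]]), 'T_tool_cam': array([[-2.41860710e-04,  9.70151689e-01,  2.42498746e-01,
        -6.42383013e-02],
       [-6.37244811e-04, -2.42498853e-01,  9.70151483e-01,
        -1.62592683e-01],
       [ 9.99999768e-01,  8.01104588e-05,  6.76875074e-04,
         3.21968251e-04],
       [ 0.00000000e+00,  0.00000000e+00,  0.00000000e+00,
         1.00000000e+00]])} 0.0187 [0.15693797 0.65595054 0.22179829] [ 0.70282179 -0.0828417   0.08280144 -0.70165711] 0.1
```

View pics/top0.png

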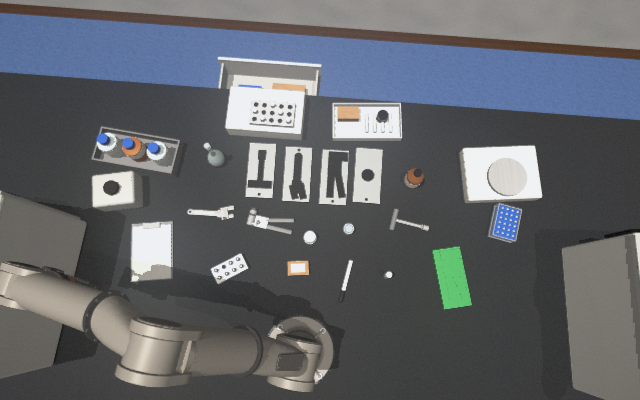

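View pics/side0.png

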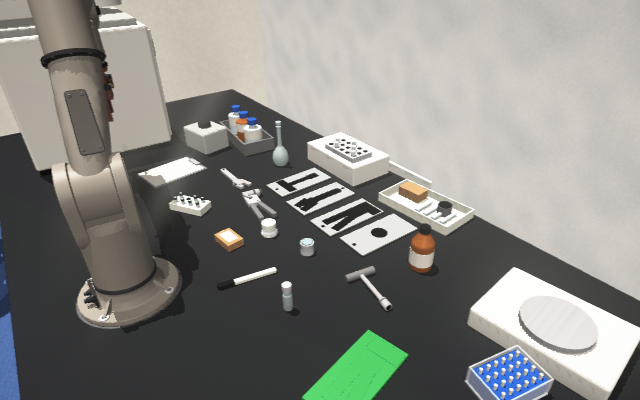

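```bash
cat > h.py <<'E'
from workcell import arm
import numpy as np, cv2
from scipy.spatial.transform import Rotation as R
def ori(th):  # tool down, jaw axis at world angle th
    z=np.array([np.cos(th),np.sin(th),0]); y=np.array([0,0,-1.]); x=np.cross(y,z)
    return R.from_matrix(np.c_[x,y,z]).as_quat()
def cam(n):
    i=arm.camera_info(n)
    if n!="wrist": return i["camera_matrix"],R.from_quat(i["orientation"]).as_matrix(),np.array(i["eye"])
    T=np.eye(4);T[:3,:3]=R.from_quat(arm.current_eef_rot()).as_matrix();T[:3,3]=arm.current_tool_pos()
    T=T@i["T_tool_cam"]; return i["camera_matrix"],T[:3,:3],T[:3,3]
def px(c,u,v,z=0):
    K,Rm,e=c; d=Rm@np.linalg.inv(K)@[u,v,1]; return e+d*(z-e[2])/d[2]
def crop(img,x0,y0,x1,y1,name,s):
    cv2.imwrite(f"pics/{name}.png",cv2.resize(img[y0:y1,x0:x1],None,fx=s,fy=s,interpolation=cv2.INTER_CUBIC))
E
python3 - <<'E'
from h import *
c=cam("top")
for p in [(260,170),(297,173),(334,177),(368,176),(215,157),(415,177),(210,213),(270,222),(348,228),(309,237),(408,222)]: print(p,px(c,*p).round(3))
print(R.from_quat(arm.current_eef_rot()).as_matrix().round(2))
for th in np.arange(-np.pi,np.pi,np.pi/4):
    q=arm.ik([.6,-.05,.3],ori(th)); print(round(th,2),None if q is None else np.round(q,2))
crop(cv2.imread("pics/top0.png"),180,140,440,250,"c1",3)
E
```

```text
(260, 170) [0.631 0.205 0.   ]
(297, 173) [0.631 0.066 0.   ]
(334, 177) [ 0.627 -0.074  0.   ]
(368, 176) [ 0.641 -0.2    0.   ]
(215, 157) [0.668 0.379 0.   ]
(415, 177) [ 0.651 -0.375  0.   ]
(210, 213) [0.454 0.37  0.   ]
(270, 222) [0.438 0.147 0.   ]
(348, 228) [ 0.439 -0.139  0.   ]
(309, 237) [0.395 0.    0.   ]
(408, 222) [ 0.479 -0.356  0.   ]
[[ 0.97 -0.    0.23]
 [-0.23 -0.    0.97]
 [ 0.   -1.   -0.  ]]
-3.14 [-0.87  0.58  1.28  1.69 -0.58  1.31 -2.61]
-2.36 [-0.87  0.58  1.28  1.69 -0.58  1.31 -1.83]
-1.57 [-0.77  0.45  1.05  1.69 -0.41  1.24 -1.2 ]
-0.79 [-0.71  0.41  0.94  1.69 -0.35  1.23 -0.47]
0.0 [-0.67  0.39  0.88  1.68 -0.31  1.22  0.28]
0.79 [-0.67  0.39  0.87  1.68 -0.31  1.22  1.06]
1.57 [-0.62  0.36  0.79  1.68 -0.27  1.21  1.81]
2.36 [-0.5   0.33  0.63  1.67 -0.21  1.2   2.53]
```

View pics/c1.png

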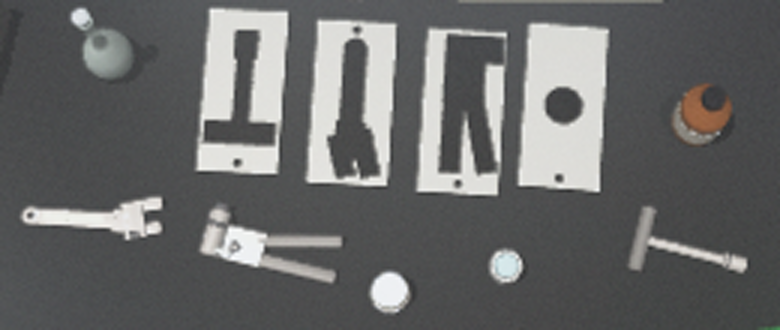

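Run:
```python
from h import *
import pickle
o=ori(-np.pi/2); d={}
for n,y in (("L",.2),("Rr",-.22)):
    arm.reach([.62,y,.25],o); arm.dwell(.2)
    c=cam("wrist"); im=arm.camera("wrist"); cv2.imwrite(f"pics/w{n}.png",im); d[n]=c
    crop(im,0,0,640,400,"v"+n,1.25)
    print(arm.current_clock(),arm.current_tool_pos(),np.round(arm.current_qpos(),2))
pickle.dump(d,open("cams.pkl","wb"))
```

```text
2.6667 [0.61984937 0.20051431 0.24992906] [-0.95  0.51  0.78  1.62 -0.38  1.17 -1.64]
4.4667 [ 0.62043808 -0.21894371  0.24992682] [-0.33  0.54  0.85  1.61 -0.43  1.19 -0.95]
```

View pics/vL.png

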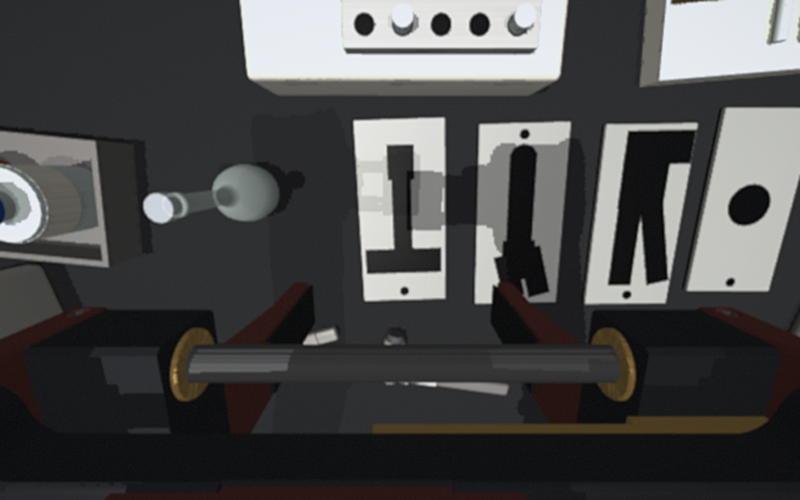

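View pics/vRr.png

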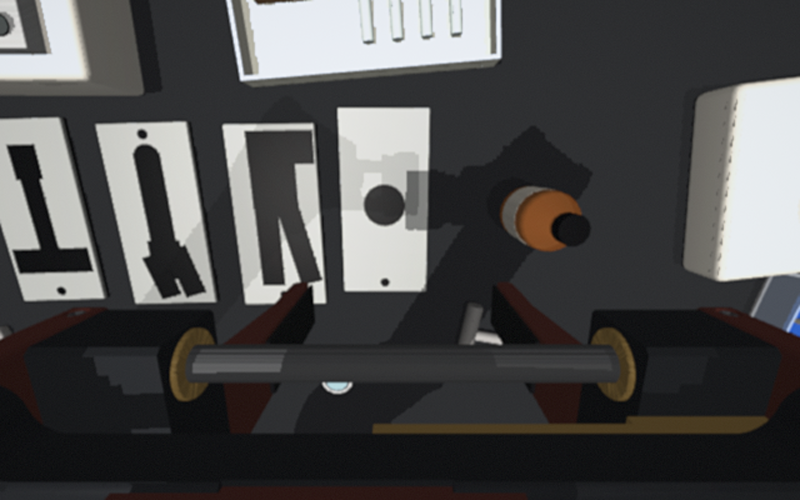

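Run:
```python
from h import *
import pickle
o=ori(np.pi/2); d=pickle.load(open("cams.pkl","rb"))
for n,y in (("R2",-.25),("L2",.25)):
    arm.reach([.62,y,.22],o); arm.dwell(.2)
    c=cam("wrist"); im=arm.camera("wrist"); cv2.imwrite(f"pics/w{n}.png",im); d[n]=c
    crop(im,0,0,640,250,"v"+n,1.25)
    print(arm.current_clock(),arm.current_tool_pos(),np.round(arm.current_qpos(),2))
pickle.dump(d,open("cams.pkl","wb"))
a=cv2.imread("pics/vL2.png");b=cv2.imread("pics/vR2.png");cv2.imwrite("pics/v2.png",np.vstack([a[:300],b[:300]]))
```

```text
6.6833 [ 0.62000221 -0.24963579  0.21970473] [ 1.02  0.76 -1.19  1.52  0.71  1.35  1.33]
8.75 [0.62039438 0.24913177 0.21990422] [ 0.24  0.74 -1.15  1.52  0.69  1.33  0.59]
```

View pics/v2.png

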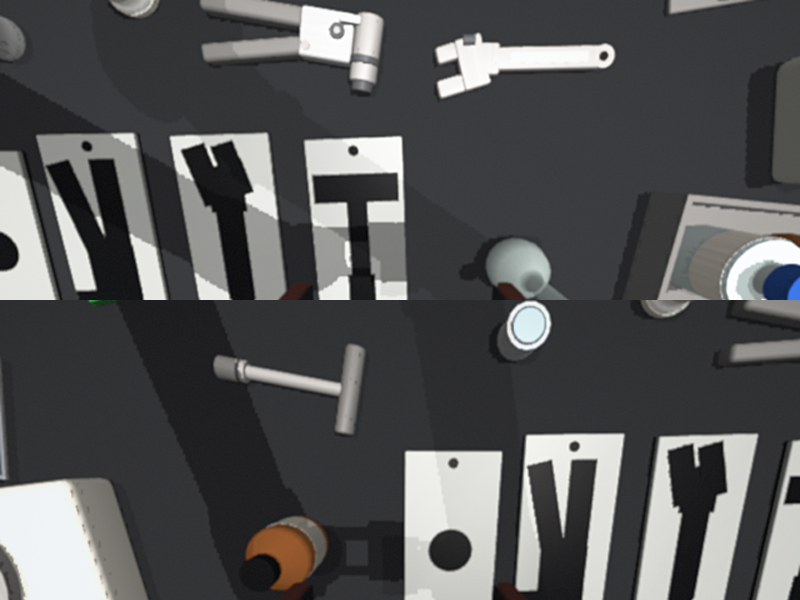

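```bash
cat > m.py <<'E'
from h import *
import pickle
d=pickle.load(open("cams.pkl","rb"))
def rect(img,c,xc,yc,z,w,h,s):  # s px/m, right=-y, up=+x
    K,Rm,e=c; H=np.float32([[0,0],[w,0],[w,h],[0,h]])
    P=np.array([[xc-(r-h/2)/s,yc-(q-w/2)/s,z] for q,r in H])
    p=(K@Rm.T@(P-e).T).T; p=np.float32(p[:,:2]/p[:,2:])
    return cv2.warpPerspective(img,cv2.getPerspectiveTransform(p,H),(w,h),flags=cv2.INTER_CUBIC)
def rd(n): return cv2.imread(f"pics/{n}.png")
if __name__=="__main__":
    for nm,y,x,hs in (("twrench",.205,.631,-1),("spanner",.066,.631,1),("crimper",-.074,.627,-1),("loupe",-.2,.64,-1)):
      for v in ("L","Rr","top"):
        c=cam("top") if v=="top" else d[v]; im=rd("top0" if v=="top" else "w"+v)
        w,h,s=270,500,2000
        g=cv2.cvtColor(rect(im,c,x,y,.008,w,h,s),cv2.COLOR_BGR2GRAY)
        m=(g>95).astype(np.uint8)
        m=cv2.morphologyEx(m,cv2.MORPH_OPEN,np.ones((5,5)))
        n,l,st,_=cv2.connectedComponentsWithStats(m)
        k=1+np.argmax(st[1:,4]); pts=np.argwhere(l==k)[:,::-1].astype(np.float32)
        (cx,cy),(a,b),_=r=cv2.minAreaRect(pts); B=cv2.boxPoints(r)
        e=max(B[1]-B[0],B[2]-B[1],key=np.linalg.norm); e=e/np.linalg.norm(e); e=e*(1 if e[1]<0 else -1)
        ax=np.array([-e[1],-e[0]]) # world (x,y), pointing +x
        ctr=np.array([x-(cy-h/2)/s,y-(cx-w/2)/s]); X=-hs*ax
        hole=ctr-X*.093
        print(nm,v,"ctr",ctr.round(4),"size",round(max(a,b)/2,1),round(min(a,b)/2,1),"yaw",round(np.degrees(np.arctan2(X[1],X[0])),2),"hole",hole.round(4))
    cells=[rect(rd("w"+v),d[v],x,y,z,400,220,2000) for v,x,y,z in (("L2",.454,.37,.012),("L2",.438,.13,.018),("R2",.479,-.37,.010),("R2",.439,-.139,.034))]
    cv2.imwrite("pics/tools.png",np.vstack([np.hstack(cells[:2]),np.hstack(cells[2:])]))
E
python3 m.py
```

```text
twrench L ctr [0.6329 0.2016] size 211.9 101.8 yaw 1.87 hole [0.54   0.1986]
twrench Rr ctr [0.6327 0.2018] size 211.6 101.7 yaw 1.77 hole [0.5397 0.1989]
twrench top ctr [0.6321 0.2019] size 217.6 107.3 yaw 2.09 hole [0.5392 0.1985]
spanner L ctr [0.6292 0.0651] size 211.6 101.1 yaw -178.49 hole [0.7221 0.0675]
spanner Rr ctr [0.629  0.0648] size 211.8 101.7 yaw -178.44 hole [0.722  0.0673]
spanner top ctr [0.6283 0.0654] size 217.3 107.2 yaw -177.91 hole [0.7212 0.0688]
crimper L ctr [ 0.6284 -0.0721] size 211.3 101.8 yaw 0.84 hole [ 0.5354 -0.0735]
crimper Rr ctr [ 0.6282 -0.0725] size 211.9 101.3 yaw 0.86 hole [ 0.5353 -0.0739]
crimper top ctr [ 0.6274 -0.0715] size 216.8 106.9 yaw 0.85 hole [ 0.5344 -0.0729]
loupe L ctr [ 0.6448 -0.1965] size 210.5 102.0 yaw 0.0 hole [ 0.5517 -0.1965]
loupe Rr ctr [ 0.645  -0.1972] size 211.0 101.5 yaw 0.0 hole [ 0.552  -0.1972]
loupe top ctr [ 0.6438 -0.1965] size 215.5 106.0 yaw -0.0 hole [ 0.5508 -0.1965]
```

View pics/tools.png

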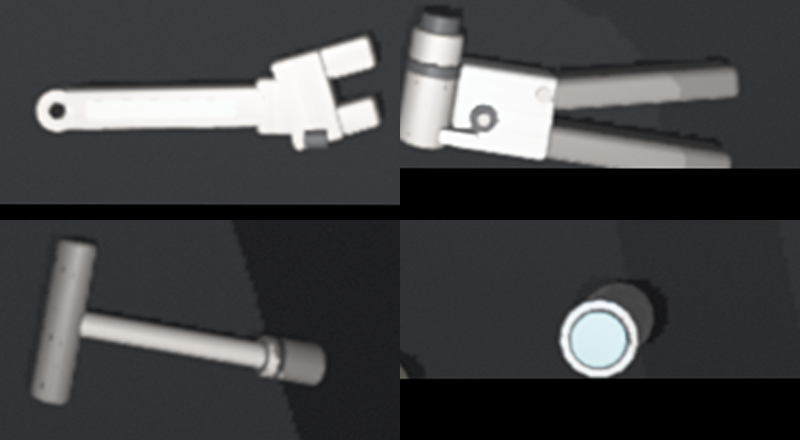

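```bash
cat > job.py <<'E'
from h import *
rad=np.radians
#      pick xy, yaw, place xy, yaw, open, tcp z
J=dict(crimper=((.437,.1785),82.8,(.6684,-.0717),.85,.075,.003),
 spanner=((.455,.352),-89.3,(.607,.0643),-178.45,.05,.0025),
 twrench=((.4763,-.3435),-99.4,(.6199,.2013),1.82,.045,.003),
 loupe=((.435,-.1385),-90,(.645,-.197),-90,.065,.003))
HI=.17
def pick(p,th,op,z):
    arm.set_gripper(op,40)
    arm.reach([*p,HI],ori(th)); arm.move_linear([*p,.05],feed=.2)
    print("down stop",arm.move_linear([*p,z],feed=.08,f_stop=10))
    arm.set_gripper(0.0,40); w=arm.current_gripper_width()
    arm.move_linear([*p,HI],feed=.15); print("width",w,arm.current_gripper_width(),"Fz",arm.current_contact_force()[2].round(2))
def place(p,th,op,z):
    arm.reach([*p,HI],ori(th)); arm.move_linear([*p,.04],feed=.15)
    s=arm.move_linear([*p,z+.0085],feed=.04,f_stop=6); print("place stop",s,arm.current_tool_pos().round(4))
    arm.set_gripper(min(.088,op),40); arm.move_linear([*p,HI],feed=.2)
def ths(n):
    a,b=J[n][1],J[n][3]; return [(rad(a+k),rad(b+k)) for k in (90,-90)]
E
python3 - <<'E'
from job import *
for n,(p,a,q,b,op,z) in J.items():
    for t,u in ths(n):
        for P,th,zz in((p,t,z),(p,t,HI),(q,u,z+.0085),(q,u,HI)):
            s=arm.ik([*P,zz],ori(th)); print(n,np.degrees(th).round(),zz,None if s is None else np.round(s,2))
E
```

```text
crimper 173.0 0.003 [ 0.42  0.93 -1.26  2.13  1.11  1.01  1.55]
crimper 173.0 0.17 [ 0.44  0.44 -1.17  2.03  0.49  0.99  2.04]
crimper 91.0 0.0115 [ 0.65  0.95 -0.99  1.65  0.9   1.06  0.96]
crimper 91.0 0.17 [ 0.71  0.8  -1.13  1.56  0.75  1.27  1.05]
crimper -7.0 0.003 [ 0.04  0.6  -0.68  2.15  0.66  0.62 -1.25]
crimper -7.0 0.17 [ 0.28  0.35 -0.94  2.03  0.35  0.93 -0.97]
crimper -89.0 0.0115 [ 0.27  0.74 -0.37  1.68  0.35  0.79 -1.82]
crimper -89.0 0.17 [ 0.33  0.56 -0.46  1.59  0.27  1.06 -1.76]
spanner 1.0 0.0025 [-0.25  0.72 -0.69  1.91  0.66  0.76 -1.31]
spanner 1.0 0.17 [-0.11  0.51 -0.87  1.81  0.45  1.03 -1.14]
spanner -88.0 0.011000000000000001 [ 0.07  0.67 -0.38  1.84  0.36  0.71 -2.05]
spanner -88.0 0.17 [ 0.16  0.47 -0.49  1.74  0.26  0.99 -1.97]
spanner -179.0 0.0025 [ 0.07  1.03 -1.23  1.89  1.11  1.13  1.53]
spanner -179.0 0.17 [ 0.07  0.66 -1.18  1.8   0.67  1.16  1.82]
spanner -268.0 0.011000000000000001 [ 0.49  0.89 -1.    1.81  0.91  0.98  0.69]
spanner -268.0 0.17 [ 0.59  0.72 -1.18  1.71  0.71  1.2   0.82]
twrench -9.0 0.003 [ 1.04  0.74 -0.71  1.88  0.67  0.7
[... 243 characters left out ...]
 1.14  1.18  2.64]
twrench -189.0 0.17 [ 1.42  0.82 -1.38  1.77  0.85  1.3   2.81]
twrench -88.0 0.0115 [-0.14  0.72 -0.38  1.73  0.36  0.76 -2.23]
twrench -88.0 0.17 [-0.07  0.53 -0.48  1.64  0.27  1.04 -2.17]
loupe 0.0 0.003 [ 0.78  0.59 -0.73  2.18  0.71  0.62 -0.47]
loupe 0.0 0.17 [ 1.05  0.34 -1.02  2.06  0.36  0.93 -0.17]
loupe 0.0 0.0115 [ 0.69  0.83 -0.72  1.65  0.67  0.91 -0.29]
loupe 0.0 0.17 [ 0.77  0.67 -0.86  1.56  0.54  1.16 -0.2 ]
loupe -180.0 0.003 [ 1.15  0.95 -1.3   2.16  1.14  1.04  2.33]
loupe -180.0 0.17 [ 1.28  0.56 -1.4   2.05  0.64  1.08  2.71]
loupe -180.0 0.0115 [ 0.95  1.14 -1.27  1.64  1.14  1.27  2.59]
loupe -180.0 0.17 [ 0.99  0.97 -1.39  1.55  0.96  1.44  2.68]
```

```bash
cat > run.py <<'E'
import sys
from job import *
n=sys.argv[1]; k=int(sys.argv[2]); p,a,q,b,op,z=J[n]; t,u=ths(n)[k]
pick(p,t,op,z)
if arm.current_gripper_width()>.006: place(q,u,op,z)
print(arm.current_clock(),np.round(arm.current_qpos(),2))
c=cam("wrist"); cv2.imwrite(f"pics/after_{n}.png",arm.camera("wrist"))
E
python3 run.py crimper 1
```

```text
down stop False
width 0.041957798571033385 0.04162706553831772 Fz -2.19
place stop True [ 0.6677 -0.0717  0.0112]
18.5917 [ 0.34  0.57 -0.47  1.58  0.28  1.06 -1.76]
```

View pics/after_crimper.png

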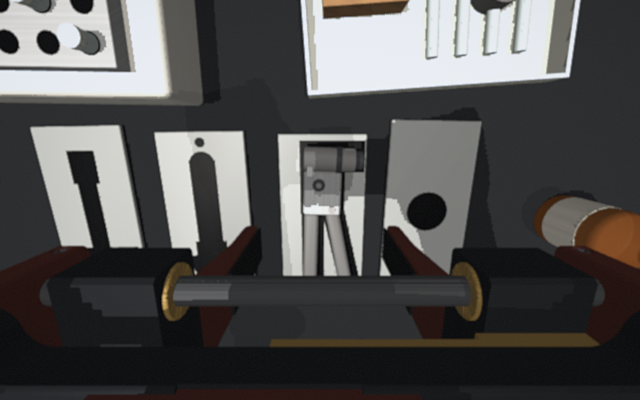

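```bash
python3 run.py spanner 0 && python3 run.py twrench 0 && python3 run.py loupe 0
```

```text
down stop False
width 0.01959822534737389 0.019470770268517033 Fz -2.56
place stop True [0.6064 0.0641 0.0107]
28.875 [ 0.23  0.49 -0.59  1.74  0.31  1.01 -2.01]
down stop False
width 0.011048356379079074 0.010844455980229631 Fz -1.5
place stop True [0.6194 0.2009 0.0111]
39.7833 [ 0.27  0.72 -1.05  1.61  0.66  1.2   0.69]
down stop False
width 0.036787793699010495 0.03733810934605604 Fz -1.07
place stop True [ 0.6443 -0.1969  0.0113]
49.2833 [ 0.73  0.65 -0.79  1.56  0.5   1.14 -0.17]
```

Run:
```python
from m import *
o=ori(-np.pi/2)
for n,y in (("R3",-.13),("L3",.13)):
    arm.reach([.59,y,.28],o); arm.dwell(.2)
    d[n]=cam("wrist"); cv2.imwrite(f"pics/w{n}.png",arm.camera("wrist"))
pickle.dump(d,open("cams.pkl","wb")); print(arm.current_clock())
cv2.imwrite("pics/chk.png",np.hstack([rect(rd("wL3"),d["L3"],.635,.135,.008,400,380,1600),rect(rd("wR3"),d["R3"],.635,-.135,.008,400,380,1600)]))
```

```text
52.1583
```

View pics/chk.png

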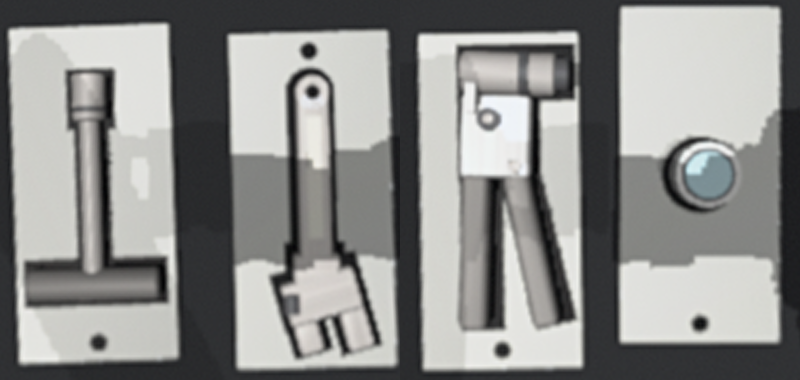

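Run:
```python
from m import *
def cell(im,c,x,y,z): return rect(im,c,x,y,z,260,260,3500)
C=[("R3",.645,-.197,.042),("L3",.645,-.197,.042),("top",.645,-.197,.042),("R3",.668,-.0719,.026),("L3",.668,-.0719,.026),("top",.668,-.0719,.026)]
cv2.imwrite("pics/top3.png",arm.camera("top"))
out=[]
for v,x,y,z in C:
    g=cell(rd("top3" if v=="top" else "w"+v),cam("top") if v=="top" else d[v],x,y,z)
    if z>.03: cv2.circle(g,(130,130),int(19*3.5),(0,0,255),1)
    else: cv2.polylines(g,[np.int32(cv2.boxPoints(((130,130),(147,175),-.85)))],True,(0,0,255),1)
    out.append(g)
cv2.imwrite("pics/chk2.png",np.vstack([np.hstack(out[:3]),np.hstack(out[3:])]))
```

```text
(no output)
```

View pics/chk2.png

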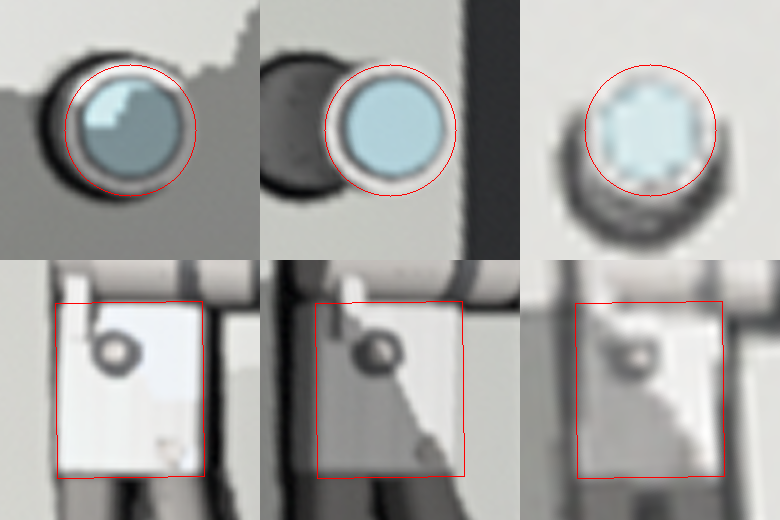

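Run:
```python
from h import *
arm.reach([.45,.55,.3],ori(0)); a=cv2.imread("pics/top0.png").astype(int); b=arm.camera("top").astype(int); cv2.imwrite("pics/end.png",b)
crop(b.astype(np.uint8),180,130,450,260,"endc",2.9)
for n,(x0,y0,x1,y1) in dict(flask=(200,140,230,170),amber=(402,165,428,190)).items():
    D=np.abs(a-b)[y0:y1,x0:x1].max(2); print(n,D.mean().round(2),(D>40).sum())
print(arm.current_clock(),arm.current_gripper_width())
```

```text
flask 4.76 0
amber 3.09 0
53.8833 0.064705672318246[ WARN:0@6.140] global loadsave.cpp:1063 imwrite_ Unsupported depth image for selected encoder is fallbacked to CV_8U.
```

View pics/endc.png

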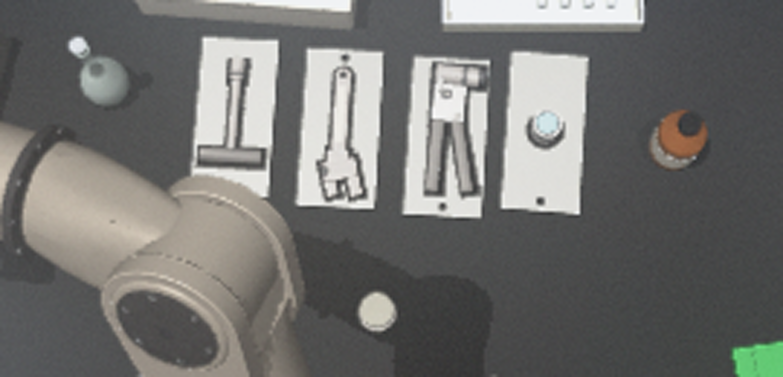

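All four tools are on their outlines, and the flask and bottle look unchanged in the picture.

```bash
python3 -c "
from workcell import arm
arm.hand_in(); print(arm.current_clock())"
```

```text
the job is handed in; nothing more can be done
the job is handed in; nothing more can be done
```

All four tools are back on their tiles, and I handed the job in at about 54 s of robot time. I placed them in the order listed: crimper, spanner, T-wrench, loupe.

- **Crimper and loupe:** three camera views, corrected for height, showed the crimper block and the loupe within about 1 mm of their targets. In one earlier view, a rough reading of the crimper's head margins suggested it sat about 2 mm too far back; the three-view check did not bear that out. I left it where it was.
- **Spanner and T-wrench:** I checked these by eye in one wrist view plus the last top picture. Both sit inside their outlines and point the right way, with margins that look even once height is allowed for.
- **Flask and bottle:** comparing the first and last top pictures shows no change at either one.
- **Placing:** each lowering stopped on light contact at the 6 N limit, within 0.5 mm of the planned height, and no grasp slipped.

I did not touch the green tile look-alike or the white cap that resembles the loupe.

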